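# Close the sliding bookend on the chess case

### The arm

A 6-joint arm with a two-finger parallel gripper is mounted at the origin on the work surface. World frame = base frame: x ahead of the robot, y to its left, z up, the work surface at z = 0. Lengths are in mm, angles in degrees, forces in N, time in s.
With the tool pointing down it reaches from about 325 to 925 mm from the base axis. Payload 3.1 kg.
Tool frame: the origin (TCP) lies at the very end of the fingers, on their centre line; the grasp point (between the pads) lies grasp_offset behind it (grasp_offset is the distance from the TCP to the grasp point, in mm); z points along the fingers, y is the line along which they close (so a half turn about z gives the same grasp; the last joint's range is limited). The gripper opens to 85 mm and grips with 20 to 120 N. Pads are 22 mm wide; open, the fingers measure 114 mm over their backs; the gripper's body (76 mm by 85 mm) begins 54 mm behind the grasp point. The pads swing forward as they close: fully open they stand 13 mm farther back than shut.
Start: joints at [-6.429, 12.427, 92.441, -0, 75.132, -6.429], TCP at [625.011, 0.021, 198.5] pointing down, gripper open.
Joint ranges: [-157.48, 157.48], [-44.54, 120.13], [17.64, 146.25], [-64.5, 244.5], [7.68, 150.69], [-147.95, 147.95]. Speed limits (degrees/s): [159.86, 159.86, 180, 180, 180, 180].

### API

Orientations are given as [roll, pitch, yaw] about the fixed x, y, z axes, in that order (R = Rz(yaw) Ry(pitch) Rx(roll)).
In Python, from station import * gives the robot as it stands. Calls block until the motion is done:
- goto(position, orientation): joint-space move of the TCP to a pose.
- move_l(position, attitude=None, speed=150): straight line of the TCP; attitude=None keeps the orientation; speed is the mean speed in mm/s.
- move_j(angles): joint-space move.
- grip(opening, squeeze=None): finger opening in mm; squeeze is the grip in N (None keeps the last); returns when the fingers have stopped.
- wait(seconds).
- solve_ik(position, orientation): joint angles nearest the present ones, or None.
- get_obs(): the state.
- get_image(name): name is "scene" or "side" or "wrist"; returns the picture (480x640x3 uint8, red, green, blue); there is no depth.
- get_calibration(name): a dict with "fx", "fy", "cx", "cy" (pixels), "D" ([k1, k2, p1, p2, k3] as OpenCV has them; the pictures are not rectified), "R" (3x3) and "t" (3): a world point X has camera coordinates R X + t; the wrist camera has in their place "mount" (4x4, takes a point from camera to tool coordinates, whose origin is the TCP and whose axes are the flange's). Camera axes: x right, y down, z forward; pixel columns grow to the right and rows downward; lengths in mm; the calibration is good to about 2 mm. A picture is of the moment at which its call begins: read the wrist's pose just before it. get_calibration takes no time and is no camera call.
A pose or a line that the arm cannot do raises Unreachable and nothing moves.
- sign_off(): hands the job in; it is judged then, once.
Trained networks look in the newest picture that a camera, given by its name, has taken for a name from the list of things; names that differ only in an ending like _2 or _b are one class to them, and where a whole thing is asked for, a point or a joint stands for the part that bears it (a point fixed in the world has none). Each returns a list of dicts, best first, with "score" (0 to 1); they miss things now and then, are a little off and sometimes report something else, mostly with a low value. They report only what shows in the picture. A call takes as long as a camera call. They do not tell look-alikes from the thing itself.
- spot_in(name, camera): "extent" ([centre column, centre row, width, height] in pixels, round what is visible of it).
- regions_of(name, camera): "region" (480x640 bool, what is visible of it) and "extent" ([centre column, centre row, width, height] in pixels, round what is visible of it).
The state is a dict: "t": time; "joint_pos": joint angles; "qvel": joint speeds; "effort": joint torques, N m; "tcp_pos": TCP position; "ee_rot": TCP orientation; "wrist_force": force on the tool from outside, world axes, zero at the start; "moment": the same for the moment, N m; "grip_width": finger opening in mm; "grip_force": force on a finger pad.
Only numpy, scipy, OpenCV 4.12 (cv2) and the standard library are available. Lean on these libraries where they do the work, as an engineer would, in place of code of your own. Each camera call takes 0.05 s, during which the arm holds its last target. There are 200 camera calls.

### The job

Lift the release bar of the sliding bookend and, holding it up, slide the bookend along its rail so that it gently pushes the chess case until the case stands against the rest's fixed end. Then let the bar down and make sure it has really dropped into the notch nearest the case, so that the bookend is locked with less than one notch of play, and let go. Do not shove the case hard, do not force the bar sideways against the notches, and leave the other things on the sill alone.

Things in the scene. Friction and masses are not known exactly. Their poses are not given: they have to be found in the camera images.
- rest: Book rest, fixed on the sill: wooden board 200 mm wide (x), 12 mm thick, from y = -200 to +135 mm. Origin on the sill under the board, z up; +y is the sliding direction, towards the fixed end: an upright wooden plate 190 mm wide, inner face at y = +120 mm, top 112 mm above the sill.
- rail (a point): Point on the rest at x = 0, y = -80, z = 20 mm: top of the notched rail, 46 mm wide, along the board's middle. From the rear: parking slot 52 mm long, plain land 36 mm, five notches 16 mm apart, each 7.5 mm long, 8 mm deep, upright sides. The notched rail's place along y varies by up to 12 mm between starts, unmeasured (this point does not follow it): feel for the notches.
- bookend: Sliding bookend. Origin mid-width on the front face of its wooden panel, at sill level; axes as rest. Panel 160 mm wide, 10 thick, 14 to 92 above the sill; behind it (-y) a steel frame reaches back 128 mm, top 40 mm above the sill. Slides with 2 N friction from y = -60 to +90 mm (+78: case tight on the fixed end); locked while the bar's tongue is down in the slot or a notch.
- release_bar: Steel release bar on the bookend: cross bar 70 mm long (x), 14 mm thick (y), 22 mm high, pinched from above, fingers closing along y. Origin mid cross bar, 80 mm behind the panel's face, 85 mm above the sill when down; axes as rest. Its tongue, 34 mm wide, 5 mm thick (y), drops into slot or notch. 34 mm free below the cross bar.
- catch (a joint): Height of the release bar in m above its lowest place: 0 = fully down in the slot or a notch, 0.008 = its tongue rides on a land, 0.016 = upper stop. A spring presses it down, 4 N at 0 and 7 N at the top. The bar and rail are light work: sideways pushes on a caught bar, like those on the case, should stay around 10 N.
- case: The folded wooden chess case, loose, about 0.45 kg, on edge between bookend and fixed end: 190 mm long (x), 42 mm thick (y), 95 mm high. Origin in the middle of its underside; axes about as rest. Its brass hook latch is on top. Standing against the fixed end its origin is at y = +99 mm of rest.
- pencil_cup: Bystander: blue plastic pencil cup, 76 mm across, 100 mm high, loose. Origin at the centre of its underside.
- pawn_a: Bystander: ebony chess pawn, 32 mm across, 51 mm high, loose. Origin at the centre of its underside.
- pawn_b: Bystander: a second pawn, the same.
- acrylic_lid_handle (a point): Bystander: the knob on the half open lid of the clear acrylic box (120 x 160 x 50 mm, fixed); the lid stands up to about 160 mm above the sill.
Mind the look-alikes: they are no part of the job. Several things have the shape of the case; the one meant has the colours described above.

How it is judged (in metres and radians):
On the way, in this order (a step that is already met when the one before it is completed fails the run):
1. the case is pushed home against the fixed end (within 4 mm) (y of case in the frame of rest above 0.095 m), for 0.1 s.
2. the release bar drops into the notch nearest the case (less than one notch, 16 mm, of play) (value of joint catch below 0.003 m and y of bookend in the frame of rest above 0.062 m), for 0.2 s.
At the end, for the whole second after the job is handed in: The release bar is fully down in a notch (catch under 3 mm) with less than 16 mm of play (bookend beyond y = 62 mm of rest), the case stands upright on the board, square (within 0.08 rad) and within 4 mm of the fixed end, and all is at rest (all of step 2 and y of case in the frame of rest above 0.095 m and angle between case's own z axis and vertical below 0.1 rad and angle between the y axis of case and the y axis of rest, either way round below 0.08 rad and z of case in the frame of rest below 0.016 m and linear speed of bookend below 0.01 m/s and linear speed of case below 0.02 m/s); the robot touches nothing.
It fails at once if the bookend presses the case with more than 20 N (contact force between bookend and case above 20 N).
It fails at once if the bar is forced against the rail with more than 16 N (contact force between release_bar and rest above 16 N).
It fails at once if the case is tipped over by more than 0.35 rad (angle between case's own z axis and vertical above 0.35 rad).
It fails at once if the case is pushed by the gripper instead of the bookend (contact force between the fingers and case above 2 N).
It fails at once if a bystander is moved by more than 15 mm (distance of any of pencil_cup, pawn_a, pawn_b, acrylic_lid_handle from where it was at the start of the episode above 0.015 m).
It also fails if it takes over 58 s, if anything falls off the work surface, if the arm or the gripper's body presses on something with over 40 N, if the wrist force passes 120 N, or if a joint passes its speed limit or range.

## Working session

There is one attempt and no reset: what is moved stays moved. The work goes in short steps, each a Python script; the robot and the scene stay as the last script left them, time stands still between calls to the robot, and variables do not carry over. Pictures are saved under pics/ and viewed, at most 10 in all, crops included, and the job is handed in when it is done.

```bash
mkdir -p pics; ls; python3 - <<'E'
from station import *
import cv2,numpy as np
o=get_obs();print(o)
for n in("scene","side","wrist"):
    im=get_image(n);cv2.imwrite(f"pics/{n}0.png",im[:,:,::-1]);c=get_calibration(n);print(n,c)
    for k in("release_bar","bookend","case","rest"):
        print(k,[(round(d["score"],2),np.round(d["extent"]).tolist()) for d in spot_in(k,n)])
print(get_obs()["t"])
E
```

```text
pics
{'t': 0.0, 'joint_pos': array([-6.42761386e+00,  1.24806472e+01,  9.25309792e+01,  6.70744103e-04,
        7.51309872e+01, -6.42822478e+00]), 'qvel': array([-0.07533439,  0.0048225 , -0.06117008,  0.07149565,  0.00141765,
       -0.01006606]), 'effort': array([-2.90135131e-04, -3.96841800e+01, -3.03850436e+01, -2.80225659e-04,
        9.87685227e-03,  9.68610237e-06]), 'tcp_pos': array([6.24084953e+02, 1.39714491e-01, 1.97103472e+02]), 'ee_rot': array([-1.79858355e+02, -1.66105708e-02,  9.00004175e+01]), 'wrist_force': array([0.57722508, 1.39754944, 0.52516114]), 'moment': array([ 0.04751578, -0.02062612, -0.03387428]), 'grip_force': 0.0, 'grip_width': 85.32255472994984}
scene {'fx': 524.7130062109585, 'fy': 524.7130062109585, 'cx': 320.8106651175786, 'cy': 246.53340076874187, 'D': array([0.01373838, 0.        , 0.        , 0.        , 0.        ]), 'R': array([[ 0.11490597,  0.99337034, -0.0034614 ],
       [ 0.86370631, -0.10162746, -0.49364286],
       [-0.49072195,  0.05373288, -0.86965783]]), 't': array([-113.54854832, -487.48489707, 1583.97738564])}
release_bar [(0.54, [26
[... 1046 characters left out ...]
322.8213229148586, 'cy': 241.95031133973586, 'D': array([-0.00758428,  0.        ,  0.        ,  0.        ,  0.        ]), 'mount': array([[ 3.95511628e-04, -9.44907674e-01, -3.27336725e-01,
         8.34203269e+01],
       [ 9.99999819e-01,  5.22343424e-04, -2.99553169e-04,
        -5.76677932e-01],
       [ 4.54032273e-04, -3.27336547e-01,  9.44907709e-01,
        -1.75135684e+02],
       [ 0.00000000e+00,  0.00000000e+00,  0.00000000e+00,
         1.00000000e+00]])}
release_bar [(0.81, [197.0, 291.0, 79.0, 49.0])]
bookend [(0.69, [201.0, 258.0, 189.0, 129.0])]
case [(0.59, [187.0, 56.0, 274.0, 112.0]), (0.55, [523.0, 102.0, 166.0, 203.0])]
rest [(0.97, [220.0, 168.0, 238.0, 336.0])]
0.75
```

View pics/scene0.png

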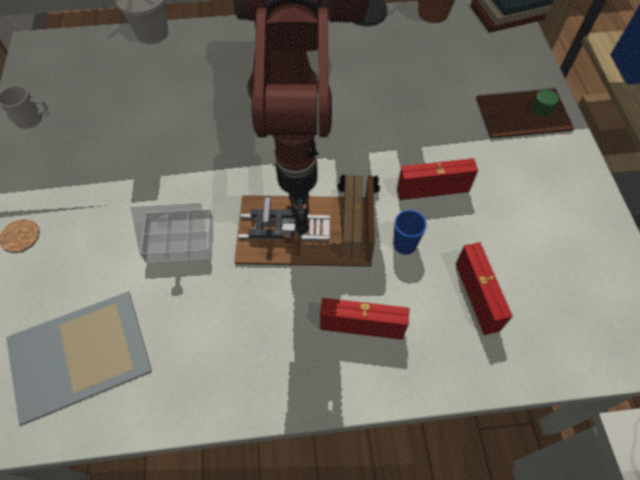

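View pics/side0.png

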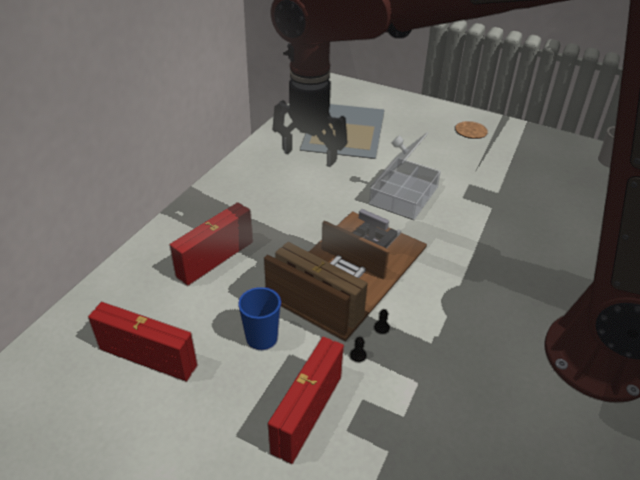

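View pics/wrist0.png

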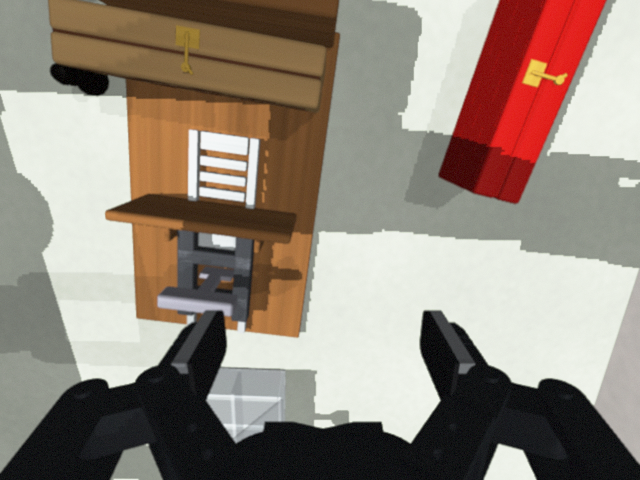

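The wrist view shows the rest with +y pointing up in the image. The rear board corners are at about (137,318) and (299,336), the panel top edge runs from (106,213) to (294,240), and the bar is at about (197,300). The real case is the brown one at the top. The red ones are look-alikes, and the pawns are near (80,78).

```bash
cat > h.py <<'E'
from station import *
import cv2,numpy as np
from scipy.spatial.transform import Rotation as Ro
def cam(n,o=None):
    c=get_calibration(n);K=np.array([[c["fx"],0,c["cx"]],[0,c["fy"],c["cy"]],[0,0,1]])
    if n=="wrist":
        T=np.eye(4);T[:3,:3]=Ro.from_euler("xyz",o["ee_rot"],degrees=True).as_matrix();T[:3,3]=o["tcp_pos"]
        W=np.linalg.inv(T@c["mount"]);return K,c["D"],W[:3,:3],W[:3,3]
    return K,c["D"],np.array(c["R"]),np.array(c["t"])
def at_z(C,px,z):
    K,D,R,t=C;p=cv2.undistortPoints(np.array([[px]],float),K,D)[0,0]
    d=R.T@np.array([p[0],p[1],1]);c=-R.T@t;return c+d*(z-c[2])/d[2]
def proj(C,X):
    K,D,R,t=C;return cv2.projectPoints(np.array(X,float).reshape(-1,3),cv2.Rodrigues(R)[0],t,K,D)[0][:,0]
E
python3 - <<'E'
from h import *
o=get_obs();C=cam("wrist",o)
for n,px,z in [("bL",(137,318),12),("bR",(299,336),12),("pL",(106,213),92),("pR",(294,240),92)]: print(n,at_z(C,px,z).round(1))
r=at_z(C,(137,318),12);q=at_z(C,(299,336),12);print(np.degrees(np.arctan2(*(q-r)[[1,0]])),np.linalg.norm(q-r))
r=at_z(C,(106,213),92);q=at_z(C,(294,240),92);print(np.degrees(np.arctan2(*(q-r)[[1,0]])),np.linalg.norm(q-r))
m=regions_of("release_bar","wrist")[0]["region"]
v,u=np.nonzero(m);print("barmask",u.min(),u.max(),v.min(),v.max(),at_z(C,(u.mean(),v.mean()),90))
im=cv2.imread("pics/wrist0.png")[200:345,90:320];cv2.imwrite("pics/c0.png",cv2.resize(im,None,fx=3.4,fy=3.4,interpolation=2))
E
```

```text
bL [ 398.9 -139.7   12. ]
bR [ 595.  -164.8   12. ]
pL [440.5  11.7  92. ]
pR [599.3 -12.4  92. ]
-7.304305833322691 197.69332414635005
-8.62587176899423 160.62457771376
barmask 158 236 266 315 [509.83995323 -67.78914485  90.        ]
```

View pics/c0.png

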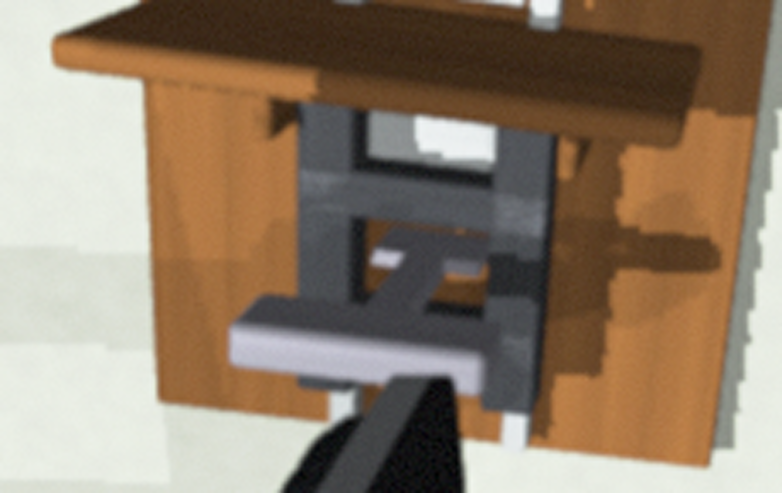

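```bash
python3 - <<'E'
from h import *
o=get_obs();C=cam("wrist",o)
b=at_z(C,(198.8,295.6),96);print("bar",b, "go",grasp_offset)
goto([b[0],b[1],190],[180,0,-8]);grip(50,30)
o=get_obs();print(o["tcp_pos"],o["ee_rot"],o["t"],o["wrist_force"])
im=get_image("wrist");cv2.imwrite("pics/w1.png",im[:,:,::-1]);C=cam("wrist",o)
m=regions_of("release_bar","wrist")
for d in m[:1]:
    v,u=np.nonzero(d["region"]);print(d["score"],d["extent"],at_z(C,(u.mean(),v.mean()),90))
print([ (d["score"],d["extent"]) for d in regions_of("bookend","wrist")[:1]],get_obs()["t"])
E
```

```text
bar [511.80870845 -64.36600616  96.        ] go 18.700000000000003
[511.8556256  -64.31065831 189.96403696] [-1.79999791e+02  5.93948157e-03 -7.98935644e+00] 2.6333 [-0.41051453  0.44336074  0.47514138]
0.77 [334.6, 233.0, 20.1, 81.3] [508.74509108 -75.45966912  90.        ]
[(0.88, [309.6, 219.5, 152.3, 173.7])] 2.7833
```

View pics/w1.png

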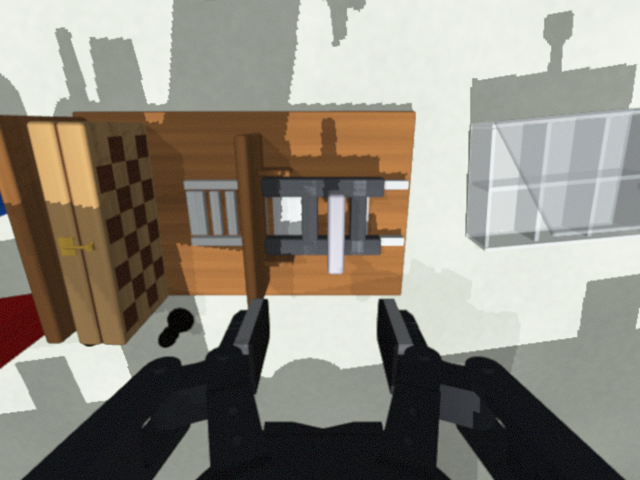

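The view from above shows the bar top at about col 336, rows 195–273, with its edges parallel to the image, so yaw −8 is right. The board's rear corners are at (415,111) and (402,295), the panel is at col ~248, the notches are at cols 190–238 and the case has room to move.

```bash
python3 - <<'E'
from h import *
o=get_obs();C=cam("wrist",o)
f=lambda n,p,z:print(n,at_z(C,p,z).round(1))
f("bar",(336.5,233),96);f("barfar",(336,195),96);f("barnear",(337,273),96)
f("bR",(415,111),12);f("bL",(402,295),12)
f("panelfar",(238,135),92);f("panelnear",(250,303),92)
f("caseback far",(88,122),107);f("caseback near",(107,344),107)
r=at_z(C,(415,111),12);l=at_z(C,(402,295),12);print(np.linalg.norm(r-l),np.degrees(np.arctan2(*(r-l)[[1,0]])))
m=(r+l)/2;e=np.array([np.sin(np.radians(8)),np.cos(np.radians(8))])
print("bar y in rest",(at_z(C,(336.5,233),96)-m)[:2]@e-200, "case back",(at_z(C,(98,233),107)-m)[:2]@e-200,"panel back(top edge) ",(at_z(C,(262,220),92)-m)[:2]@e-200)
E
```

```text
bar [508.6 -76.5  96. ]
barfar [540.1 -80.1  96. ]
barnear [472.9 -72.4  96. ]
bR [ 593.7 -166.8   12. ]
bL [ 396.9 -141.7   12. ]
panelfar [595.5 -12.   92. ]
panelnear [452.7   8.8  92. ]
caseback far [619.2  88.6 107. ]
caseback near [437.6 139.2 107. ]
198.40394122315766 -7.284511072138009
bar y in rest -121.11759856414052 case back 68.24618729646141 panel back(top edge)  -59.662560731782804
```

```bash
cat >> h.py <<'E'
Y=np.radians(-7.3);EX=np.array([np.cos(Y),np.sin(Y),0]);EY=np.array([-np.sin(Y),np.cos(Y),0]);EZ=np.array([0,0,1.])
A=[180,0,-7.3]
def wf(n=4):
    s=[]
    for _ in range(n): s.append(get_obs()["wrist_force"]);wait(0.02)
    f=np.mean(s,0);return np.round([f@EX,f@EY,f[2]],2)
def st(m=""):
    o=get_obs();print(m,"t",round(o["t"],2),"tcp",o["tcp_pos"].round(2),"w",round(o["grip_width"],1),"gf",round(o["grip_force"],1),"F",wf())
E
python3 - <<'E'
from h import *
goto([507.5,-76.3,120],A);move_l([507.5,-76.3,66.5],A,speed=60);st("down")
grip(0,30);st("grip")
for i in range(1,5):
    move_l([507.5,-76.3,66.5+3*i],A,speed=20);st(f"lift{3*i}")
E
```

```text
down t 4.21 tcp [507.94 -76.44  66.86] w 50.1 gf 0.0 F [-0.21  0.24 -0.42]
grip t 4.81 tcp [507.53 -76.3   66.55] w 0.2 gf 0.0 F [-0.15  0.29  0.02]
lift3 t 5.17 tcp [507.8  -76.37  69.82] w 0.2 gf 0.0 F [-0.    0.52  0.22]
lift6 t 5.54 tcp [507.74 -76.36  72.76] w 0.2 gf 0.0 F [-0.06  0.68 -0.21]
lift9 t 5.91 tcp [507.75 -76.34  75.77] w -0.0 gf 0.0 F [-0.23  0.02 -0.28]
lift12 t 6.28 tcp [507.73 -76.37  78.74] w 0.0 gf 0.0 F [ 0.06  0.1  -0.02]
```

```bash
python3 - <<'E'
from h import *
for n in("wrist","side"):
    im=get_image(n);cv2.imwrite(f"pics/{n}2.png",im[:,:,::-1])
a=cv2.imread("pics/wrist2.png");b=cv2.imread("pics/side2.png")[130:330,260:460]
cv2.imwrite("pics/c2.png",np.hstack([cv2.resize(a,(440,330)),cv2.resize(b,(330,330),interpolation=2)]))
E
```

```text
(no output)
```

View pics/c2.png

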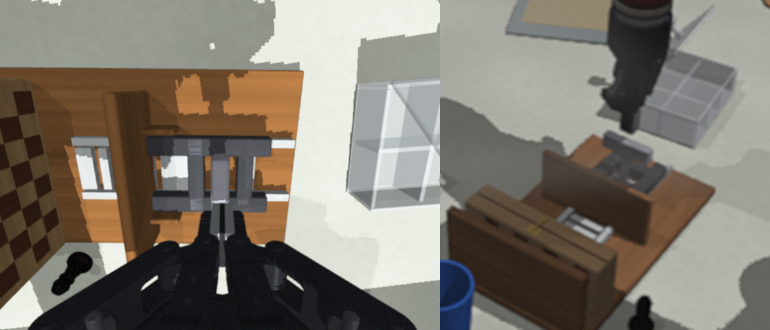

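```bash
python3 - <<'E'
from h import *
o=get_obs();C=cam("wrist",o);S=cam("side");print(o["tcp_pos"],o["ee_rot"])
print("tcp in wrist",proj(C,o["tcp_pos"]),"side",proj(S,o["tcp_pos"]))
c=np.array([506.5,-76.5,96])
P=[c+35*EX,c-35*EX,c-22*EZ+35*EX,c-22*EZ-35*EX];print("bar side",proj(S,P).round(),"wrist",proj(C,P).round())
a=cv2.imread("pics/wrist2.png")[190:400,200:450];b=cv2.imread("pics/side2.png")[190:290,310:429]
cv2.imwrite("pics/c3.png",np.hstack([cv2.resize(a,(476,400),interpolation=2),cv2.resize(b,(320,400*1),interpolation=2)]))
E
```

```text
[507.44972177 -76.29443721  78.45801032] [ 1.79999982e+02  5.27912758e-03 -7.30045389e+00]
tcp in wrist [[320.81247822 280.97777734]] side [[372.60456711 221.32153008]]
bar side [[360. 209.]
 [388. 221.]
 [359. 217.]
 [387. 229.]] wrist [[321. 233.]
 [321. 354.]
 [321. 220.]
 [321. 331.]]
```

View pics/c3.png

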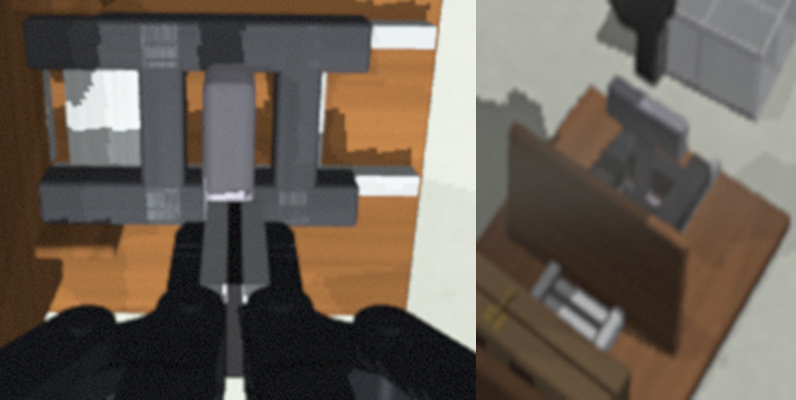

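The side view shows the shut fingers above the bar, with the tip at about (374,210) where the reported TCP should project to (373,221). The bar itself is where I predicted. So the fingertips sit well above the reported TCP, and I'll grasp deeper, watching the force.

```bash
python3 - <<'E'
from h import *
p=np.array([507.,-76.4,0])
grip(50,30)
for z in (64,58,52,48,45):
    move_l(list(p+[0,0,z]),A,speed=60);f=wf(3);print(z,f)
    if abs(f[2])>4 or abs(f[1])>5: break
grip(0,30);st("grip")
E
```

```text
64 [ 0.17 -0.12  0.02]
58 [-0.39  0.04 -0.21]
52 [ 0.29 -0.05  0.31]
48 [-0.22  0.13 -0.32]
45 [-0.02 -0.53  0.05]
grip t 9.03 tcp [507.13 -76.18  45.25] w 13.2 gf 32.3 F [-0.93  0.93  2.03]
```

```bash
python3 - <<'E'
from h import *
p=np.array([507.1,-76.2,45.])
for i in (3,6,9,12):
    move_l(list(p+[0,0,i]),A,speed=20);st(f"lift{i}")
    if wf()[2]<-15: break
for s in (5,10,20):
    move_l(list(p+[0,0,12]+s*EY),A,speed=30);st(f"s{s}")
    if abs(wf(3)[1])>7: break
E
```

```text
lift3 t 9.39 tcp [507.09 -76.18  47.51] w 13.3 gf 31.5 F [ 2.64  0.52 -5.59]
lift6 t 9.82 tcp [507.07 -76.19  51.07] w 13.1 gf 31.4 F [ 2.7   0.16 -5.61]
lift9 t 10.26 tcp [507.11 -76.22  54.14] w 12.7 gf 31.3 F [ 3.13  0.31 -5.94]
lift12 t 10.69 tcp [507.03 -76.18  57.09] w 13.3 gf 31.3 F [ 2.9   0.18 -6.83]
s5 t 11.14 tcp [507.79 -71.16  57.01] w 13.0 gf 31.3 F [ 2.49 -0.48 -6.99]
s10 t 11.57 tcp [508.5  -65.84  57.02] w 13.4 gf 31.3 F [ 3.17 -0.35 -6.79]
s20 t 12.18 tcp [509.94 -55.74  57.09] w 13.2 gf 31.3 F [ 3.76  0.95 -6.75]
```

```bash
python3 - <<'E'
from h import *
p=np.array([507.1,-76.2,57.])
s=20
while s<145:
    ds=15 if s<80 else (3 if s<112 else 1)
    s+=ds;move_l(list(p+s*EY),A,speed=30 if ds>1 else 12);f=wf(3)
    if s%15==5 or s>90:print(s,f)
    if abs(f[1])>6: break
st("end")
im=get_image("wrist");cv2.imwrite("pics/w4.png",im[:,:,::-1])
E
```

```text
35 [ 4.8   0.45 -7.06]
50 [ 5.33 -0.62 -6.95]
65 [ 5.21 -0.11 -7.46]
80 [ 5.5  -0.26 -7.37]
92 [ 6.2  -0.86 -6.9 ]
95 [ 6.   -0.57 -7.06]
98 [ 6.28 -0.8  -6.89]
101 [ 6.08 -1.1  -6.65]
104 [ 6.23 -0.69 -7.34]
107 [ 6.05 -1.51 -6.61]
110 [ 6.37 -2.01 -6.95]
113 [ 6.34 -3.02 -7.31]
114 [ 6.08 -4.24 -7.23]
115 [ 5.71 -3.93 -7.25]
116 [ 6.31 -4.41 -6.57]
117 [ 6.3  -3.48 -7.06]
118 [ 6.29 -3.95 -7.33]
119 [ 6.15 -4.11 -6.62]
120 [ 6.7  -4.28 -7.33]
121 [ 6.26 -4.43 -6.61]
122 [ 6.22 -5.27 -6.67]
123 [ 6.68 -7.91 -7.19]
end t 21.39 tcp [523.75  42.72  57.44] w 13.4 gf 31.4 F [ 6.93 -7.92 -6.85]
```

View pics/w4.png

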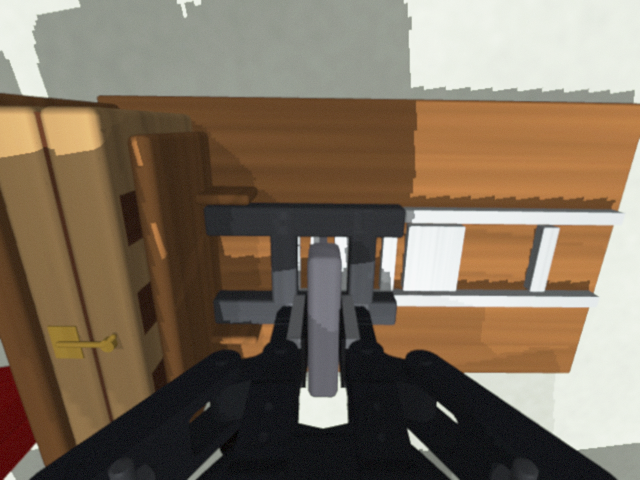

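The bar is gripped and up. The panel is against the case (panel at cols ~135–205, case at cols 0–130), and the force is rising. I'll press slightly more to confirm the case is home.

```bash
python3 - <<'E'
from h import *
p=np.array([507.1,-76.2,57.])
s0=lambda:round(float((get_obs()["tcp_pos"]-p)@EY),2)
for s in (123,123.7,124.4,125):
    move_l(list(p+s*EY),A,speed=12);f=wf(4);print(s,s0(),f)
    if abs(f[1])>10: break
st()
E
```

```text
123 120.07 [ 6.85 -8.19 -6.61]
123.7 120.02 [  6.77 -10.41  -6.91]
 t 22.14 tcp [523.73  42.67  57.38] w 13.6 gf 31.5 F [  6.51 -10.3   -6.99]
```

```bash
python3 - <<'E'
from h import *
p=np.array([507.1,-76.2,0.])
a=lambda:(round(float((get_obs()["tcp_pos"]-p)@EY),2),round(get_obs()["tcp_pos"][2],2))
def go(s,z,v=10):
    move_l(list(p+s*EY+z*EZ),A,speed=v);f=wf(4);print(round(s,1),z,a(),f);return f
s,z=120.,57.
go(s,z)
for z in np.arange(55.5,44.4,-.75):
    f=go(s,z)
    if f[2]>-2.5 or abs(f[1])>9: break
st()
E
```

```text
120.0 57.0 (120.1, np.float64(57.57)) [ 6.34 -0.25 -7.48]
120.0 55.5 (120.09, np.float64(56.08)) [ 6.59  0.04 -6.83]
120.0 54.75 (120.11, np.float64(55.4)) [ 6.01  0.18 -6.65]
120.0 54.0 (120.08, np.float64(54.63)) [ 6.34  0.05 -6.58]
120.0 53.25 (120.1, np.float64(53.95)) [ 6.22 -0.4  -6.34]
120.0 52.5 (120.1, np.float64(53.22)) [ 5.97  0.26 -6.4 ]
120.0 51.75 (120.09, np.float64(52.79)) [ 5.22 -0.16 -4.02]
120.0 51.0 (120.1, np.float64(52.67)) [ 2.65 -0.08  4.29]
 t 25.06 tcp [523.82  42.74  52.67] w 12.9 gf 32.9 F [ 2.82 -0.74  6.13]
```

```bash
python3 - <<'E'
from h import *
p=np.array([507.1,-76.2,0.])
a=lambda:(round(float((get_obs()["tcp_pos"]-p)@EY),2),round(float(get_obs()["tcp_pos"][2]),2))
def go(s,z,v=15):
    move_l(list(p+s*EY+z*EZ),A,speed=v);f=wf(3);print(round(s,1),round(z,2),a(),f);return f
s,z=120.,51.65
f=go(s,z);hit=False
while s>104 and get_obs()["t"]<42:
    s-=0.8;f=go(s,z)
    if abs(f[1])>8: print("side");break
    if f[2]>-0.5: z+=.15
    elif f[2]<-5.2 :       # maybe over notch: probe
        g=go(s,z-.6)
        if g[2]<-4.8: hit=True;print("notch");break
        go(s,z)
st()
E
```

```text
120.0 51.65 (120.08, 52.66) [ 4.47 -0.74  4.98]
119.2 51.65 (119.99, 52.65) [5.14 1.52 5.02]
118.4 51.8 (119.89, 52.67) [5.21 3.19 3.62]
117.6 51.95 (119.69, 52.68) [6.18 5.72 3.73]
116.8 52.1 (119.05, 52.68) [6.75 5.09 2.72]
116.0 52.25 (118.11, 52.62) [6.8  5.4  1.73]
115.2 52.4 (115.9, 51.55) [10.03  1.73 -5.41]
115.2 51.8 (115.82, 50.83) [10.18  1.63 -6.09]
notch
 t 27.52 tcp [523.15  38.51  50.83] w 13.1 gf 31.4 F [10.46  1.91 -5.79]
```

```bash
python3 - <<'E'
from h import *
p=np.array([507.1,-76.2,0.])
a=lambda:(round(float((get_obs()["tcp_pos"]-p)@EY),2),round(float(get_obs()["tcp_pos"][2]),2))
def go(s,z,v=15):
    move_l(list(p+s*EY+z*EZ),A,speed=v);f=wf(3);print(round(s,1),round(z,2),a(),f);return f
for z in np.arange(51,43,-.8):
    f=go(115.2,z)
    if f[2]>-2.5 or abs(f[1])>8: break
im=get_image("wrist");cv2.imwrite("pics/w5.png",im[:,:,::-1]);st()
E
```

```text
115.2 51.0 (115.82, 50.03) [ 9.84  1.75 -6.39]
115.2 50.2 (115.82, 49.27) [ 9.96  1.4  -5.63]
115.2 49.4 (115.82, 48.48) [ 9.75  1.54 -5.1 ]
115.2 48.6 (115.8, 47.71) [ 9.85  2.03 -5.63]
115.2 47.8 (115.8, 46.95) [ 9.6   1.64 -5.25]
115.2 47.0 (115.79, 46.17) [10.02  2.09 -5.18]
115.2 46.2 (115.82, 45.4) [ 9.44  2.01 -4.77]
115.2 45.4 (115.79, 45.25) [ 8.16  1.68 -1.23]
 t 30.04 tcp [523.16  38.49  45.24] w 13.2 gf 32.0 F [ 7.9   1.2  -1.74]
```

```bash
python3 - <<'E'
from h import *
p=np.array([507.1,-76.2,0.])
b=p+115.5*EY
grip(45);st("open")
move_l(list(b+[0,0,70]),A,speed=60);move_l(list(b+[0,0,150]),A,speed=120);move_l(list(b+[0,0,220]),A);st("up")
o=get_obs();w=get_image("wrist");C=cam("wrist",o);s=get_image("side")
cr=cv2.resize(s[190:350,230:430,::-1],(400,320),interpolation=2)
cv2.imwrite("pics/c6.png",np.hstack([cv2.resize(w[:,:,::-1],(400,320)),cr]))
S=cam("side")
for d in regions_of("release_bar","wrist")[:1]:
    v,u=np.nonzero(d["region"]);print(d["extent"],at_z(C,(u.mean(),v.mean()),90))
for d in spot_in("release_bar","side")[:1]: print(d["extent"])
for c in (0,8): # expected bar box in the side view by catch height
    q=[b*[1,1,0]+i*35*EX+j*7*EY+(k+c)*EZ for i in(-1,1) for j in(-1,1) for k in(74,96)];P=proj(S,q);print(c,(P.min(0)+P.max(0))/2,np.ptp(P,0))
E
```

```text
open t 30.52 tcp [520.16  38.22  44.5 ] w 45.2 gf 0.0 F [-0.13 -0.07  0.4 ]
up t 32.58 tcp [521.1   38.39 218.94] w 44.8 gf 0.0 F [-0.31  0.14  0.03]
[322.8, 215.9, 15.9, 75.2] [525.11215402  37.37856843  90.        ]
[343.9, 254.1, 33.0, 36.5]
0 [344.26990663 248.38893792] [33.61125975 25.42567703]
8 [344.46566451 245.41047017] [33.76716857 25.47972645]
```

View pics/c6.png

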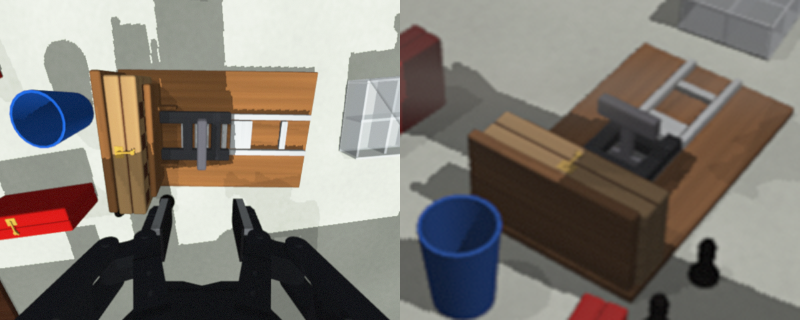

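The case stands square against the fixed end, with its hook at about (570,160) in the right half. The bar is down, the pawns and cup are in place, and the gripper is clear.

```bash
python3 -c "
from station import *
print(sign_off())"
```

```text
the job is handed in; nothing more can be done
None
```

I handed the job in at about 33 s: the case stands square against the fixed end, the bar is down in a notch about 4 mm back from tight (less than one notch of play), and the gripper is clear; sign-off returned no verdict.

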